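# Change over the vacuum former and put the dental casts back with their cases

## Robot

A 6-joint arm with a two-finger parallel gripper is mounted at the origin on the work surface. World frame = base frame: x ahead of the robot, y to its left, z up, the work surface at z = 0. Lengths are in m, angles in rad, forces in N, time in s.
With the tool pointing down it reaches from about 0.4 to 0.825 m from the base axis. Payload 7 kg.
Tool frame: the origin (TCP) lies on the centre line of the jaws, within the pads' length; the fingertips stand tip_reach ahead of it and the grasp point (between the pads) is the TCP (tip_reach is the distance from the TCP to the fingertips, in m); z points along the fingers, y is the line along which they close (so a half turn about z gives the same grasp; the last joint's range is limited). The gripper opens to 88 mm and grips with 3 to 60 N. Pads are 19 mm wide; open, the fingers measure 130 mm over their backs; the gripper's body (78 mm by 193 mm) begins 47 mm behind the grasp point.
Start: joints at [-0.867, 0.359, 0.012, 0, -1.224, -0.288], TCP at [0.273, -0.617, 0.246] pointing down, gripper open.
Joint ranges: [-3.07, 3.07], [-1.43, 2.12], [-1.02, 1.25], [-3.03, 1.67], [-3.05, -0], [-3.03, 3.03]. Speed limits (rad/s): [2.39, 2.39, 3.01, 3.14, 3.14, 3.14].

## Interface

Orientations are given as [roll, pitch, yaw] about the fixed x, y, z axes, in that order (R = Rz(yaw) Ry(pitch) Rx(roll)).
In Python, from station import get_state, grab_frame, calibration, job_done, find_in, mark_of, tip_reach gives the robot as it stands.
- The arm moves only by the shell command python3 -m handwheel 'ROWS' [OPENING] [FORCE]. ROWS is JSON, a list of rows, each an object with "delta_pos": the shift along the world's x, y, z in units of 30 mm (1.0 is 30 mm), a list of three; "dr": the turn, a rotation vector about the world's x, y, z in degrees, a list of three. In form: [{"delta_pos": [tx, ty, tz], "dr": [rx, ry, rz]}, ...]. A call has 1 to 10 rows; each row shifts and turns the commanded pose from where the row before left it; what a row does not reach is not made up. A row lasts 1/10 s, in which the tool goes at most 50 mm and 8.59 degrees, less where a joint would pass 70% of its speed; a pose out of reach is approached as far as the arm can. A call is refused whole if a number of a shift passes 1 or a number of a turn 8.59, either way. A call with a gripper value outside its range is refused whole. OPENING is the closure, from -1 (fully open) to 1 (shut), set as the call begins (- or left out, the last holds). The fingers move at their own pace and stop on an object; FORCE is the grip in N (left out, the last holds). Time passes only in rows, so rows that do not move let the fingers close. It gives the time, the measured TCP pose, the force, the opening and the grip force at its end, in the units of the state.
- get_state(): the state, without advancing time (a new reading comes with each control period).
- grab_frame(name): name is "scene" or "top"; returns the picture (400x640x3 uint8, red, green, blue); there is no depth.
- calibration(name): a dict with "fx", "fy", "cx", "cy" (pixels), "extrinsics" (4x4, takes a point from world to camera coordinates). Camera axes: x right, y down, z forward; pixel columns grow to the right and rows downward; lengths in m; the calibration is good to about 2 mm. A picture is of the moment at which its call begins. calibration takes no time and is no camera call.
- job_done(): hands the job in; it is judged then, once.
Trained networks look in the newest picture that a camera, given by its name, has taken for a name from the list of things; names that differ only in an ending like _2 or _b are one class to them, and where a whole thing is asked for, a point or a joint stands for the part that bears it (a point fixed in the world has none). Each returns a list of dicts, best first, with "conf" (0 to 1); they miss things now and then, are a little off and sometimes report something else, mostly with a low value. They report only what shows in the picture. A call takes as long as a camera call. They do not tell look-alikes from the thing itself.
- find_in(camera, query): "location" ([column, row] in pixels, amid what is visible of it).
- mark_of(camera, query): "location" ([column, row] in pixels: a listed point, or the origin of a listed thing).
The state is a dict: "t": time; "q": joint angles; "qd": joint speeds; "joint_efforts": joint torques, N m; "eef_pos": TCP position; "ee_rot": TCP orientation; "force": force on the tool from outside, world axes, zero at the start; "moment": the same for the moment, N m; "width": finger opening in m; "gripper_force": force on a finger pad.
Only numpy, scipy, OpenCV 4.12 (cv2) and the standard library are available. Lean on these libraries where they do the work, as an engineer would, in place of code of your own. Each camera call takes 0.05 s, during which the arm holds its last target. There are 200 camera calls.

## Task

The pink upper cast on the vacuum former is finished and the blue lower cast is next: put the pink upper back in its red pan and stand the blue lower in the middle of the former's plate. The blue and the yellow upper have been put in each other's pans, so change them over: at the end every upper stands in a bay of its own pan (pink in red, blue in blue, yellow in yellow), and the pink and yellow lowers are still in theirs. All casts stand flat with the teeth up; set them down without dropping or tipping them, for they chip.

Things in the scene. Friction and masses are not known exactly. Their poses are not given: they have to be found in the camera images.
- pink_upper_mid (a point): Stone dental cast, pink, an upper: the whole base is solid, with the palate filled in, and it comes to a blunt point at the front. Base 54 mm wide (its y), flat parallel sides 26 mm high to grip; 50 mm deep (its x, front teeth to +x), 38 mm high in all; 0.1 kg. Point: its centre, 19 mm above the underside; z up. At the start it stands on the plate of the vacuum former (forming finished).
- blue_upper_mid (a point): Stone dental cast, blue, an upper: the whole base is solid, with the palate filled in, and it comes to a blunt point at the front. Base 54 mm wide (its y), flat parallel sides 26 mm high to grip; 50 mm deep (its x, front teeth to +x), 38 mm high in all; 0.1 kg. Point: its centre, 19 mm above the underside; z up. At the start it stands in the yellow pan by mistake, in either bay.
- yellow_upper_mid (a point): Stone dental cast, yellow, an upper: the whole base is solid, with the palate filled in, and it comes to a blunt point at the front. Base 54 mm wide (its y), flat parallel sides 26 mm high to grip; 50 mm deep (its x, front teeth to +x), 38 mm high in all; 0.1 kg. Point: its centre, 19 mm above the underside; z up. At the start it stands in the blue pan by mistake, in either bay.
- pink_lower_mid (a point): Stone dental cast, pink, a lower: horseshoe-shaped, open in the middle and at the back, round at the front. Base 54 mm wide (its y), flat parallel sides 26 mm high to grip; 50 mm deep (its x, front teeth to +x), 38 mm high in all; 0.1 kg. Point: its centre, 19 mm above the underside; z up. At the start it stands in the +x bay of the red pan, and stays in that pan.
- blue_lower_mid (a point): Stone dental cast, blue, a lower: horseshoe-shaped, open in the middle and at the back, round at the front. Base 54 mm wide (its y), flat parallel sides 26 mm high to grip; 50 mm deep (its x, front teeth to +x), 38 mm high in all; 0.1 kg. Point: its centre, 19 mm above the underside; z up. At the start it stands in the blue pan, in either bay; it is the next one for the former.
- yellow_lower_mid (a point): Stone dental cast, yellow, a lower: horseshoe-shaped, open in the middle and at the back, round at the front. Base 54 mm wide (its y), flat parallel sides 26 mm high to grip; 50 mm deep (its x, front teeth to +x), 38 mm high in all; 0.1 kg. Point: its centre, 19 mm above the underside; z up. At the start it stands in the yellow pan, in either bay, and stays in that pan.
- red_pan: Fixed red plastic case pan, the pan of the pink case: open tray 150 mm (its x) by 136 mm (its y), 22 mm high, walls and floor 3 mm thick. A divider as high makes two bays, each 70 mm along x by 130 mm along y, centres at x = +37 and -37 mm. A bay takes one cast, its width across the pan. Origin at the centre of the underside, on the bench; z up.
- blue_pan: Fixed blue plastic case pan, the pan of the blue case: open tray 150 mm (its x) by 136 mm (its y), 22 mm high, walls and floor 3 mm thick. A divider as high makes two bays, each 70 mm along x by 130 mm along y, centres at x = +37 and -37 mm. A bay takes one cast, its width across the pan. Origin at the centre of the underside, on the bench; z up.
- yellow_pan: Fixed yellow plastic case pan, the pan of the yellow case: open tray 150 mm (its x) by 136 mm (its y), 22 mm high, walls and floor 3 mm thick. A divider as high makes two bays, each 70 mm along x by 130 mm along y, centres at x = +37 and -37 mm. A bay takes one cast, its width across the pan. Origin at the centre of the underside, on the bench; z up.
- plate (a point): Centre of the top of the vacuum former's round perforated steel plate, 116 mm across, fixed 150 mm above the bench on a black machine 275 by 200 mm; z up. A frame with a handle each side (134 mm out along y) lies 13 mm below the top. A 22 mm post, 335 mm high, stands 150 mm out along +x; the heater is swung away beside it, 260 mm out towards +x +y, underside 272 mm above the bench.
Not all that is in view belongs to the job. Leave any purple look-alike of the part that bears pink_upper_mid alone. What is shaped like the part that bears yellow_upper_mid but purple is not meant.

How it is judged:
At the end, for the whole second after the job is handed in: The uppers, and the pink and yellow lowers, stand flat (under 0.1 rad) on the floor of a bay of their own case's pan, centre 16 to 27 mm above its underside; the blue lower stands flat on the plate within 15 mm of its centre; all released and at rest (x of pink_upper_mid in the frame of red_pan between -0.06 and 0.06 m and y of pink_upper_mid in the frame of red_pan between -0.045 and 0.045 m and z of pink_upper_mid in the frame of red_pan between 0.016 and 0.027 m and angle between each of pink_upper_mid, blue_upper_mid, yellow_upper_mid, pink_lower_mid, yellow_lower_mid, blue_lower_mid's own z axis and vertical below 0.1 rad and linear speed of each of pink_upper, blue_upper, yellow_upper, pink_lower, yellow_lower, blue_lower below 0.02 m/s and contact force between the fingers and pink_upper below 0.05 N and x of blue_upper_mid in the frame of blue_pan between -0.06 and 0.06 m and y of blue_upper_mid in the frame of blue_pan between -0.045 and 0.045 m and z of blue_upper_mid in the frame of blue_pan between 0.016 and 0.027 m and contact force between the fingers and blue_upper below 0.05 N and x of yellow_upper_mid in the frame of yellow_pan between -0.06 and 0.06 m and y of yellow_upper_mid in the frame of yellow_pan between -0.045 and 0.045 m and z of yellow_upper_mid in the frame of yellow_pan between 0.016 and 0.027 m and contact force between the fingers and yellow_upper below 0.05 N and x of pink_lower_mid in the frame of red_pan between -0.06 and 0.06 m and y of pink_lower_mid in the frame of red_pan between -0.045 and 0.045 m and z of pink_lower_mid in the frame of red_pan between 0.016 and 0.027 m and contact force between the fingers and pink_lower below 0.05 N and x of yellow_lower_mid in the frame of yellow_pan between -0.06 and 0.06 m and y of yellow_lower_mid in the frame of yellow_pan between -0.045 and 0.045 m and z of yellow_lower_mid in the frame of yellow_pan between 0.016 and 0.027 m and contact force between the fingers and yellow_lower below 0.05 N and horizontal distance between blue_lower_mid and plate below 0.015 m and z of blue_lower_mid in the frame of plate between 0.014 and 0.024 m and contact force between the fingers and blue_lower below 0.05 N); the robot touches nothing.
It fails at once if a cast is dropped (falls faster than 0.7 m/s, free of the fingers) ((linear speed of pink_upper above 0.7 m/s and contact force between the fingers and pink_upper below 0.05 N) or (linear speed of blue_upper above 0.7 m/s and contact force between the fingers and blue_upper below 0.05 N) or (linear speed of yellow_upper above 0.7 m/s and contact force between the fingers and yellow_upper below 0.05 N) or (linear speed of pink_lower above 0.7 m/s and contact force between the fingers and pink_lower below 0.05 N) or (linear speed of blue_lower above 0.7 m/s and contact force between the fingers and blue_lower below 0.05 N) or (linear speed of yellow_lower above 0.7 m/s and contact force between the fingers and yellow_lower below 0.05 N)).
It fails at once if a cast is tipped over (more than 0.8 rad) (angle between any of pink_upper_mid, blue_upper_mid, yellow_upper_mid, pink_lower_mid, blue_lower_mid, yellow_lower_mid's own z axis and vertical above 0.8 rad).
It also fails if it takes over 106 s, if anything falls off the work surface, if the arm or the gripper's body presses on something with over 40 N, if the wrist force passes 120 N, or if a joint passes its speed limit or range.

## Working session

There is one attempt and no reset: what is moved stays moved. The work goes in short steps, Python scripts to look and compute and a shell command to move; the robot and the scene stay as the last step left them, time stands still between calls to the robot, and variables do not carry over. Pictures are saved under pics/ and viewed, at most 14 in all, crops included, and the job is handed in when it is done.

```bash
mkdir -p pics
cat > h.py <<'E'
import numpy as np, cv2
from station import *
def ray(cam,uv,z):
    c=calibration(cam);T=np.array(c["extrinsics"]);R,t=T[:3,:3],T[:3,3]
    d=R.T@np.array([(uv[0]-c["cx"])/c["fx"],(uv[1]-c["cy"])/c["fy"],1]);o=-R.T@t
    return o+d*(z-o[2])/d[2]
def save(cam,n):
    f=grab_frame(cam);cv2.imwrite(f"pics/{n}.png",f[:,:,::-1]);return f
E
python3 - <<'E'
from h import *
s=get_state();print(s,tip_reach)
for c in("top","scene"):
    save(c,c+"0");T=np.array(calibration(c)["extrinsics"]);print(c,-T[:3,:3].T@T[:3,3])
for n,z in[("pink_upper_mid",.169),("blue_upper_mid",.022),("yellow_upper_mid",.022),("pink_lower_mid",.022),("blue_lower_mid",.022),("yellow_lower_mid",.022),("red_pan",0),("blue_pan",0),("yellow_pan",0),("plate",.15)]:
    for r in mark_of("top",n)[:3]: print(n,round(r["conf"],2),np.round(r["location"]),ray("top",r["location"],z).round(3))
E
```

```text
{'t': 0.0, 'q': array([-8.66917348e-01,  3.59367351e-01,  1.10728162e-02, -3.83122895e-04,
       -1.22414118e+00, -2.88094898e-01]), 'qd': array([-1.55653708e-03,  1.78111862e-04,  1.62602379e-03,  2.73105089e-04,
        4.10232902e-05, -7.15587045e-04]), 'joint_efforts': array([-4.05343872e-04, -5.82710123e+01,  2.93040562e+01,  6.99718907e+00,
        6.58313889e-03, -1.79835492e-04]), 'eef_pos': array([ 0.27242756, -0.61706571,  0.24463545]), 'ee_rot': array([ 3.13991849e+00, -1.20521376e-04, -2.72593893e+00]), 'force': array([-0.97840665,  0.06537109, -0.54964089]), 'moment': array([-0.01466646,  0.00034167, -0.02487521]), 'gripper_force': 0.0, 'width': 0.08765327911492635} 0.019
top [0.46873454 0.07431092 1.41411636]
scene [0.96262906 0.89016722 1.10103094]
pink_upper_mid 0.95 [212. 217.] [0.493 0.363 0.169]
pink_upper_mid 0.68 [157. 216.] [0.495 0.501 0.169]
blue_upper_mid 0.65 [408. 213.] [ 0.507 -0.142  0.022]
yellow_upper_mid 0.68 [332. 191.] [0.567 0.067 0.022]
yellow_upper_mid 0.57 [480. 212.] [ 0.51  -0.338  0.022]
yellow_upper_mid 0.54 [325. 236.] [0.445 0.085 0.022]
pink_lower_mid 0.84 [479. 211.] [ 0.515 -0.335  0.022]
blue_lower_mid 0.77 [334. 169.] [0.629 0.061 0.022]
blue_lower_mid 0.5 [478. 220.] [ 0.488 -0.333  0.022]
yellow_lower_mid 0.48 [402. 190.] [ 0.571 -0.126  0.022]
red_pan 0.94 [481. 224.] [ 0.479 -0.347  0.   ]
blue_pan 0.88 [334. 177.] [0.608 0.06  0.   ]
blue_pan 0.5 [479. 221.] [ 0.487 -0.342  0.   ]
yellow_pan 0.66 [403. 202.] [ 0.538 -0.132  0.   ]
plate 0.94 [214. 214.] [0.5   0.364 0.15 ]
```

View pics/top0.png

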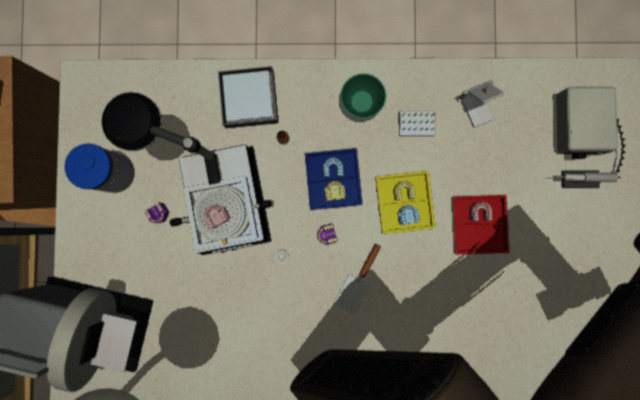

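View pics/scene0.png

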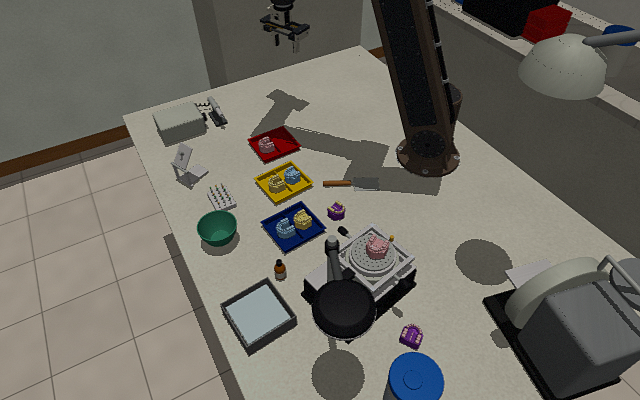

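The top view (up = +x, left = +y) shows the blue pan at (333,179) with the blue lower in the upper bay and the yellow upper in the lower one. The yellow pan is at (405,202), with the yellow lower above and the blue upper below. The red pan is at (481,224) with its lower bay free. The pink upper is on the plate at (217,217), and purple decoys are at (157,212) and (328,234). No swap bay is needed: pink → red, blue lower → plate, blue upper → blue pan, then yellow upper → yellow pan.

```bash
cat > seg.py <<'E'
from h import *
f=cv2.imread("pics/top0.png");hsv=cv2.cvtColor(f,cv2.COLOR_BGR2HSV)
def box(name,x0,y0,x1,y1,m,z):
    k=np.zeros(m.shape,np.uint8);k[y0:y1,x0:x1]=m[y0:y1,x0:x1]*255
    n,l,st,_=cv2.connectedComponentsWithStats(k);i=1+st[1:,4].argmax()
    p=np.argwhere(l==i)[:,::-1].astype(float)
    w=np.array([ray("top",q,z)[:2] for q in p]).astype(np.float32)
    (cx,cy),(a,b),th=cv2.minAreaRect(w*1000);print(name,len(p),round(cx,1),round(cy,1),"size",round(a),round(b),"ang",round(th,1),"mean",(w.mean(0)*1000).round(1))
H,S,V=[hsv[...,i].astype(int) for i in range(3)]
box("bluepan",295,140,370,217,(H>105)&(H<130)&(S>150),.022)
box("yelpan",365,160,445,245,(H>20)&(H<35)&(S>150),.022)
box("redpan",440,185,520,262,((H<8)|(H>172))&(S>170),.022)
for n,c in[("blue",(320,165)),("yel",(335,190)),("ylow",(404,188)),("bup",(408,214)),("plow",(480,212)),("pup",(217,217))]:
    print(n,[hsv[c[1]+d,c[0]].tolist() for d in(-3,0,3)])
a=cv2.resize(f[140:260,290:520],None,fx=3.4,fy=3.4,interpolation=cv2.INTER_CUBIC);cv2.imwrite("pics/a.png",a)
b=cv2.resize(f[140:265,140:290],None,fx=4.5,fy=4.5,interpolation=cv2.INTER_CUBIC);cv2.imwrite("pics/b.png",b)
E
python3 seg.py
```

```text
bluepan 2057 602.0 64.0 size 153 139 ang 5.7 mean [604.1  64.9]Traceback (most recent call last):
  File "seg.py", line 11, in <module>
    box("yelpan",365,160,445,245,(H>20)&(H<35)&(S>150),.022)
    ~~~^^^^^^^^^^^^^^^^^^^^^^^^^^^^^^^^^^^^^^^^^^^^^^^^^^^^^
  File "seg.py", line 7, in box
    w=np.array([ray("top",q,z)[:2] for q in p]).astype(np.float32)
                ~~~^^^^^^^^^^^
  File "h.py", line 4, in ray
    c=calibration(cam);T=np.array(c["extrinsics"]);R,t=T[:3,:3],T[:3,3]
ValueError: time passes only in moves, steps and waits
```

Too many calibration calls at once, so I'll cache the result.

```bash
sed -i 's/^def ray/import functools\n@functools.lru_cache\ndef cal(n): return calibration(n)\ndef ray/; s/c=calibration(cam)/c=cal(cam)/' h.py
python3 seg.py
```

```text
bluepan 2057 602.0 64.0 size 153 139 ang 5.7 mean [604.1  64.9]
yelpan 2382 538.3 -133.8 size 157 144 ang 6.6 mean [ 540.4 -132.6]
redpan 2625 477.2 -339.0 size 155 143 ang 1.8 mean [ 472.7 -338.5]
blue [[114, 187, 82], [113, 181, 83], [113, 186, 81]]
yel [[38, 46, 172], [32, 97, 160], [32, 96, 173]]
ylow [[34, 78, 156], [29, 198, 151], [29, 195, 167]]
bup [[98, 65, 181], [99, 70, 171], [98, 72, 177]]
plow [[0, 179, 118], [1, 214, 123], [0, 210, 126]]
pup [[2, 50, 162], [3, 52, 162], [1, 47, 159]]
```

View pics/a.png

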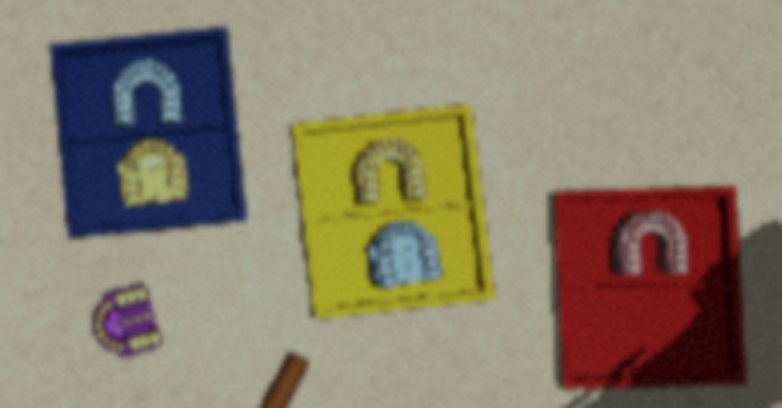

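View pics/b.png

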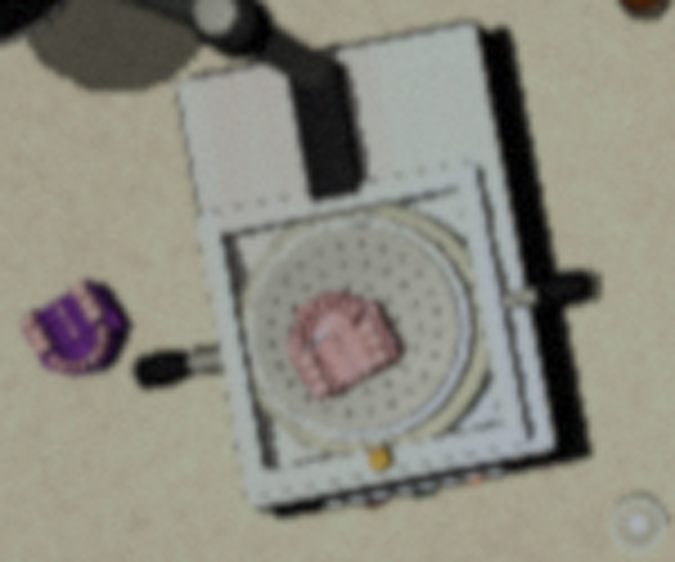

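```bash
cat >> seg.py <<'E'
print()
def cast(n,x0,y0,x1,y1,m): box(n,x0,y0,x1,y1,m,zz)
zz=.03
box("blow",315,148,355,179,(H<110)&(V>90)&(S<170),zz)
box("yup",315,177,355,205,(H<60)&(V>90),zz)
box("bup",390,201,425,230,(H>75)&(H<125),zz)
box("ylow",390,177,420,203,(S<150),zz)
box("plow",465,200,497,224,(S<160),zz)
box("pup",195,196,238,234,((H<9)|(H>170))&(S>35)&(V>60),.172)
E
python3 seg.py|sed 1,9d
python3 - <<'E'
import sys;sys.path.insert(0,'.')
from h import *
save("top","t1");save("scene","s1")
for n,z in[("pink_upper_mid",.169),("blue_upper_mid",.022),("yellow_upper_mid",.022),("pink_lower_mid",.022),("blue_lower_mid",.022),("yellow_lower_mid",.022),("red_pan",0),("blue_pan",0),("yellow_pan",0),("plate",.15)]:
    for r in mark_of("scene",n)[:2]: print(n,round(r["conf"],2),np.round(r["location"]),ray("scene",r["location"],z).round(3))
E
```

```text
blow 257 634.8 63.8 size 53 55 ang 0.2 mean [635.7  64.1]
yup 312 569.6 59.3 size 51 53 ang 5.3 mean [567.5  59.3]
bup 294 504.5 -140.3 size 46 53 ang 10.5 mean [ 502.4 -140.8]
ylow 238 570.8 -130.7 size 49 56 ang 4.2 mean [ 571.  -131.1]
plow 327 512.0 -338.3 size 52 60 ang 0.1 mean [ 512.8 -338.6]
pup 404 497.9 356.0 size 52 56 ang 29.2 mean [495.4 354.8]
pink_upper_mid 0.82 [376. 248.] [0.496 0.357 0.169]
pink_upper_mid 0.74 [413. 334.] [0.562 0.597 0.169]
blue_upper_mid 0.69 [290. 176.] [ 0.505 -0.142  0.022]
yellow_upper_mid 0.78 [337. 215.] [0.458 0.098 0.022]
yellow_upper_mid 0.68 [376. 248.] [0.423 0.272 0.022]
blue_lower_mid 0.78 [285. 228.] [0.628 0.062 0.022]
yellow_lower_mid 0.8 [275. 183.] [ 0.567 -0.136  0.022]
red_pan 0.63 [274. 147.] [ 0.479 -0.337  0.   ]
red_pan 0.22 [284. 186.] [ 0.538 -0.13   0.   ]
blue_pan 0.95 [292. 229.] [0.605 0.063 0.   ]
yellow_pan 0.59 [285. 183.] [ 0.528 -0.139  0.   ]
plate 0.82 [372. 252.] [0.504 0.353 0.15 ]
```

Both cameras agree: pink upper (.497,.356) at yaw ≈28°, plate (.504,.352), blue lower (.632,.063), yellow upper (.569,.060), blue upper (.504,-.141). Next I move to the former.

```bash
python3 -m handwheel '[{"delta_pos":[0.75,1,0],"dr":[0,0,0.4]},{"delta_pos":[0.75,1,0],"dr":[0,0,0.4]},{"delta_pos":[0.75,1,0],"dr":[0,0,0.4]},{"delta_pos":[0.75,1,0],"dr":[0,0,0.4]},{"delta_pos":[0.75,1,0],"dr":[0,0,0.4]},{"delta_pos":[0.75,1,0],"dr":[0,0,0.4]},{"delta_pos":[0.75,1,0],"dr":[0,0,0.4]},{"delta_pos":[0.75,1,0],"dr":[0,0,0.4]},{"delta_pos":[0.75,1,0],"dr":[0,0,0.4]},{"delta_pos":[0.75,1,0],"dr":[0,0,0.4]}]' -1 30
python3 -m handwheel '[{"delta_pos":[0,1,0],"dr":[0,0,0]},{"delta_pos":[0,1,0],"dr":[0,0,0]},{"delta_pos":[0,1,0],"dr":[0,0,0]},{"delta_pos":[0,1,0],"dr":[0,0,0]},{"delta_pos":[0,1,0],"dr":[0,0,0]},{"delta_pos":[0,1,0],"dr":[0,0,0]},{"delta_pos":[0,1,0],"dr":[0,0,0]},{"delta_pos":[0,1,0],"dr":[0,0,0]},{"delta_pos":[0,1,0],"dr":[0,0,0]},{"delta_pos":[0,1,0],"dr":[0,0,0]}]'
python3 -m handwheel '[{"delta_pos":[0,1,0],"dr":[0,0,0]},{"delta_pos":[0,1,0],"dr":[0,0,0]},{"delta_pos":[0,1,0],"dr":[0,0,0]},{"delta_pos":[0,1,0],"dr":[0,0,0]},{"delta_pos":[0,1,0],"dr":[0,0,0]},{"delta_pos":[0,1,0],"dr":[0,0,0]},{"delta_pos":[0,1,0],"dr":[0,0,0]},{"delta_pos":[0,1,0],"dr":[0,0,0]},{"delta_pos":[0,1,0],"dr":[0,0,0]},{"delta_pos":[0,1,0],"dr":[0,0,0]}]'
```

```text
t: 2.2
eef_pos: [0.4984, -0.3161, 0.2459]
ee_rot: [-3.141, 0.0, -2.656]
force: [0.8, -1.1, -0.6]
width: 0.0879
gripper_force: 0.0
t: 3.2
eef_pos: [0.4975, -0.0163, 0.2458]
ee_rot: [-3.141, 0.001, -2.656]
force: [0.5, 0.1, 0.0]
width: 0.0877
gripper_force: 0.0
t: 4.2
eef_pos: [0.4975, 0.2838, 0.2458]
ee_rot: [3.141, 0.0, -2.656]
force: [0.1, -0.2, 0.5]
width: 0.0874
gripper_force: 0.0
```

```bash
python3 -m handwheel '[{"delta_pos":[0,0.8,0],"dr":[0,0,0]},{"delta_pos":[0,0.8,0],"dr":[0,0,0]},{"delta_pos":[0,0.8,0],"dr":[0,0,0]},{"delta_pos":[0,0,-0.5],"dr":[0,0,0]},{"delta_pos":[0,0,-0.5],"dr":[0,0,0]}]'
python3 - <<'E'
from h import *
save("top","t2");f=save("scene","s2")
cv2.imwrite("pics/s2c.png",cv2.resize(f[190:300,300:440,::-1],None,fx=4,fy=4))
E
```

```text
t: 4.7
eef_pos: [0.4978, 0.3561, 0.2152]
ee_rot: [3.141, 0.001, -2.655]
force: [0.5, -0.6, -0.8]
width: 0.0878
gripper_force: 0.0
```

View pics/s2c.png

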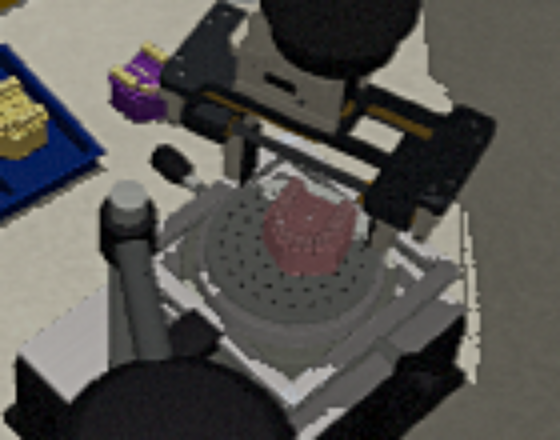

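The fingers at crop (240,155) and (380,225) straddle the pink cast at (310,225) with its sides parallel to the jaws. I go down and grip.

```bash
python3 -m handwheel '[{"delta_pos":[0,0,-0.5],"dr":[0,0,0]},{"delta_pos":[0,0,-0.5],"dr":[0,0,0]},{"delta_pos":[0,0,-0.3],"dr":[0,0,0]},{"delta_pos":[0,0,0],"dr":[0,0,0]}]'
python3 -m handwheel '[{"delta_pos":[0,0,0],"dr":[0,0,0]},{"delta_pos":[0,0,0],"dr":[0,0,0]},{"delta_pos":[0,0,0],"dr":[0,0,0]},{"delta_pos":[0,0,0],"dr":[0,0,0]},{"delta_pos":[0,0,0],"dr":[0,0,0]},{"delta_pos":[0,0,0],"dr":[0,0,0]}]' 1 25
```

```text
t: 5.2
eef_pos: [0.4974, 0.3542, 0.1758]
ee_rot: [-3.141, -0.002, -2.656]
force: [-1.0, -0.5, 1.1]
width: 0.0876
gripper_force: 0.0
t: 5.8
eef_pos: [0.4977, 0.3546, 0.1769]
ee_rot: [3.141, 0.0, -2.656]
force: [-0.6, -0.0, 1.0]
width: 0.0538
gripper_force: 25.0
```

```bash
python3 -m handwheel '[{"delta_pos":[0,0,0.3],"dr":[0,0,0]},{"delta_pos":[0,0,0.7],"dr":[0,0,0]},{"delta_pos":[0,0,0.8],"dr":[0,0,0]},{"delta_pos":[0,-0.5,0.5],"dr":[0,0,-2]},{"delta_pos":[0,-1,0],"dr":[0,0,-2]},{"delta_pos":[0,-1,0],"dr":[0,0,-2]},{"delta_pos":[0,-1,0],"dr":[0,0,-2]},{"delta_pos":[0,-1,0],"dr":[0,0,-2]},{"delta_pos":[0,-1,0],"dr":[0,0,-2]},{"delta_pos":[0,-1,0],"dr":[0,0,-2]}]'
python3 -m handwheel '[{"delta_pos":[0,-1,0],"dr":[0,0,-2]},{"delta_pos":[0,-1,0],"dr":[0,0,-2]},{"delta_pos":[0,-1,0],"dr":[0,0,-2]},{"delta_pos":[0,-1,0],"dr":[0,0,-2]},{"delta_pos":[0,-1,0],"dr":[0,0,-2]},{"delta_pos":[0,-1,0],"dr":[0,0,-2]},{"delta_pos":[-0.2,-1,0],"dr":[0,0,0]},{"delta_pos":[-0.2,-1,0],"dr":[0,0,0]},{"delta_pos":[-0.2,-1,0],"dr":[0,0,0]},{"delta_pos":[-0.2,-1,0],"dr":[0,0,0]}]'
python3 -m handwheel '[{"delta_pos":[-0.2,-1,0],"dr":[0,0,0]},{"delta_pos":[-0.2,-1,0],"dr":[0,0,0]},{"delta_pos":[-0.2,-1,0],"dr":[0,0,0]},{"delta_pos":[-0.2,-1,0],"dr":[0,0,0]},{"delta_pos":[-0.2,-1,-1],"dr":[0,0,0]},{"delta_pos":[-0.1,-1,-1],"dr":[0,0,0]},{"delta_pos":[0,-0.6,-1],"dr":[0,0,0]},{"delta_pos":[0,0,-1],"dr":[0,0,0]},{"delta_pos":[0,0,0],"dr":[0,0,0]}]'
python3 - <<'E'
from h import *
print(get_state()["eef_pos"])
f=save("scene","s3")
cv2.imwrite("pics/s3c.png",cv2.resize(f[60:190,220:360,::-1],None,fx=4,fy=4))
E
```

```text
t: 6.8
eef_pos: [0.497, 0.1576, 0.2459]
ee_rot: [3.141, -0.0, -2.903]
force: [0.9, -0.2, -1.4]
width: 0.0535
gripper_force: 25.0
t: 7.8
eef_pos: [0.4725, -0.142, 0.2459]
ee_rot: [3.141, 0.0, -3.111]
force: [0.9, -0.1, -0.6]
width: 0.0537
gripper_force: 25.0
t: 8.7
eef_pos: [0.4371, -0.338, 0.1218]
ee_rot: [3.138, -0.007, -3.113]
force: [-1.2, 0.2, -1.6]
width: 0.0541
gripper_force: 25.0
[ 0.43707431 -0.33803124  0.12182192]
```

View pics/s3c.png

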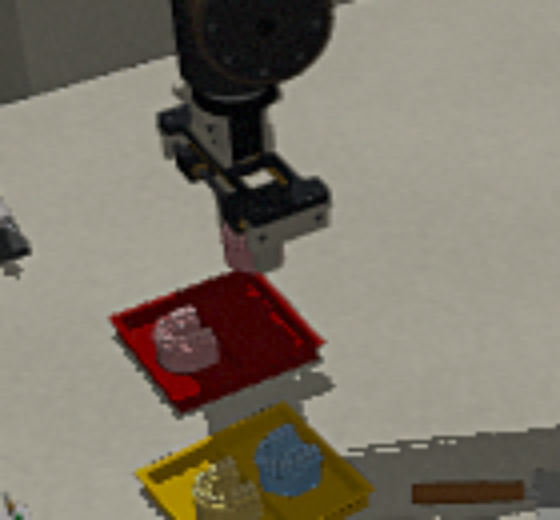

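The pink cast is held level and square to the red pan, above its free bay. I lower it slowly.

```bash
python3 -m handwheel '[{"delta_pos":[0.1,0,-0.7],"dr":[0,0,0]},{"delta_pos":[0,0,-0.8],"dr":[0,0,0]},{"delta_pos":[0,0,-0.8],"dr":[0,0,0]},{"delta_pos":[0,0,-0.4],"dr":[0,0,0]},{"delta_pos":[0,0,-0.2],"dr":[0,0,0]},{"delta_pos":[0,0,0],"dr":[0,0,0]},{"delta_pos":[0,0,0],"dr":[0,0,0]}]'
```

```text
t: 9.45
eef_pos: [0.4445, -0.3387, 0.0399]
ee_rot: [-3.141, 0.002, -3.109]
force: [-0.3, -0.4, -0.9]
width: 0.0539
gripper_force: 25.0
```

```bash
python3 -m handwheel '[{"delta_pos":[0,0,-0.15],"dr":[0,0,0]},{"delta_pos":[0,0,-0.1],"dr":[0,0,0]},{"delta_pos":[0,0,-0.07],"dr":[0,0,0]},{"delta_pos":[0,0,0],"dr":[0,0,0]},{"delta_pos":[0,0,0],"dr":[0,0,0]}]'
```

```text
t: 9.95
eef_pos: [0.4437, -0.3385, 0.0298]
ee_rot: [-3.141, 0.0, -3.109]
force: [-2.3, 1.7, 8.7]
width: 0.0538
gripper_force: 25.0
```

Contact is felt on the pan floor. I release part-way, because the bay is narrow, and lift.

```bash
python3 -m handwheel '[{"delta_pos":[0,0,0],"dr":[0,0,0]},{"delta_pos":[0,0,0],"dr":[0,0,0]},{"delta_pos":[0,0,0],"dr":[0,0,0]},{"delta_pos":[0,0,0],"dr":[0,0,0]}]' -0.6
python3 -m handwheel '[{"delta_pos":[0,0,0.4],"dr":[0,0,0]},{"delta_pos":[0,0,0.8],"dr":[0,0,0]},{"delta_pos":[0,0,1],"dr":[0,0,0]},{"delta_pos":[0.4,0.6,0.7],"dr":[0,0,0]},{"delta_pos":[0.5,1,0],"dr":[0,0,0.5]},{"delta_pos":[0.5,1,0],"dr":[0,0,0.5]},{"delta_pos":[0.5,1,0],"dr":[0,0,0.5]},{"delta_pos":[0.5,1,0],"dr":[0,0,0.5]},{"delta_pos":[0.5,1,0],"dr":[0,0,0.5]},{"delta_pos":[0.5,1,0],"dr":[0,0,0.5]}]'
python3 -m handwheel '[{"delta_pos":[0.5,1,0],"dr":[0,0,0]},{"delta_pos":[0.5,1,0],"dr":[0,0,0]},{"delta_pos":[0.5,1,0],"dr":[0,0,0]},{"delta_pos":[0.5,1,0],"dr":[0,0,0]},{"delta_pos":[0.5,1,0],"dr":[0,0,0]},{"delta_pos":[0.4,1,0],"dr":[0,0,0]},{"delta_pos":[0,0.8,0],"dr":[0,0,0]},{"delta_pos":[0,0,-0.5],"dr":[0,0,0]},{"delta_pos":[0,0,0],"dr":[0,0,0]}]'
python3 - <<'E'
from h import *
print(get_state()["eef_pos"])
f=save("scene","s4");g=save("top","t4")
a=cv2.resize(f[130:290,220:360],None,fx=3,fy=3);b=cv2.resize(g[140:300,390:530],None,fx=2.4,fy=3)
cv2.imwrite("pics/s4c.png",np.hstack([a,b])[:,:,::-1])
E
```

```text
t: 10.35
eef_pos: [0.4436, -0.3385, 0.0288]
ee_rot: [3.142, -0.0, -3.11]
force: [-0.3, 0.7, -0.4]
width: 0.0697
gripper_force: 0.0
t: 11.35
eef_pos: [0.5462, -0.1392, 0.117]
ee_rot: [-3.141, 0.001, -3.057]
force: [0.3, 0.5, 0.5]
width: 0.0705
gripper_force: 0.0
t: 12.25
eef_pos: [0.6316, 0.0641, 0.1]
ee_rot: [-3.141, -0.002, -3.056]
force: [-0.9, 0.0, 0.4]
width: 0.07
gripper_force: 0.0
[0.63157687 0.06410014 0.09999952]
```

View pics/s4c.png

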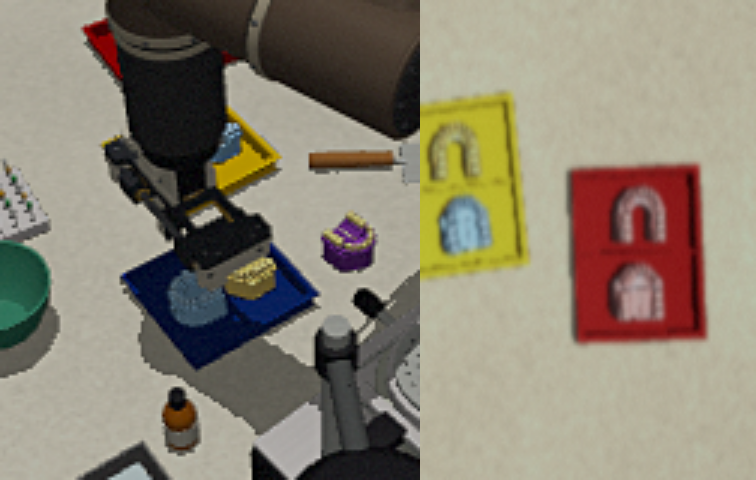

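The pink upper stands in the lower bay of the red pan (right half, (637,290)). The gripper is above the blue lower. I go down with force monitoring.

```bash
python3 -m handwheel '[{"delta_pos":[0,0,-0.7],"dr":[0,0,0]},{"delta_pos":[0,0,-0.6],"dr":[0,0,0]},{"delta_pos":[0,0,-0.3],"dr":[0,0,0]},{"delta_pos":[0,0,0],"dr":[0,0,0]}]'
python3 -m handwheel '[{"delta_pos":[0,0,-0.3],"dr":[0,0,0]},{"delta_pos":[0,0,-0.3],"dr":[0,0,0]},{"delta_pos":[0,0,-0.2],"dr":[0,0,0]},{"delta_pos":[0,0,0],"dr":[0,0,0]}]'
```

```text
t: 12.75
eef_pos: [0.6321, 0.0627, 0.0524]
ee_rot: [-3.141, -0.002, -3.058]
force: [0.2, -0.4, 0.2]
width: 0.0701
gripper_force: 0.0
t: 13.15
eef_pos: [0.632, 0.0633, 0.0279]
ee_rot: [-3.141, -0.002, -3.058]
force: [0.3, -0.7, 0.3]
width: 0.0703
gripper_force: 0.0
```

```bash
python3 -m handwheel '[{"delta_pos":[0,0,0],"dr":[0,0,0]},{"delta_pos":[0,0,0],"dr":[0,0,0]},{"delta_pos":[0,0,0],"dr":[0,0,0]},{"delta_pos":[0,0,0],"dr":[0,0,0]},{"delta_pos":[0,0,0],"dr":[0,0,0]}]' 1 25
python3 -m handwheel '[{"delta_pos":[0,0,0.3],"dr":[0,0,0]},{"delta_pos":[0,0,0.7],"dr":[0,0,0]},{"delta_pos":[-0.2,0,1],"dr":[0,0,0]},{"delta_pos":[-0.4,0,1],"dr":[0,0,0]},{"delta_pos":[-0.4,0,1],"dr":[0,0,0]},{"delta_pos":[-0.4,0,1],"dr":[0,0,0]},{"delta_pos":[-0.4,0,1],"dr":[0,0,0]},{"delta_pos":[-0.4,0.4,1],"dr":[0,0,0]},{"delta_pos":[-0.4,0.8,0.4],"dr":[0,0,0]},{"delta_pos":[-0.4,1,0],"dr":[0,0,0]}]'
```

```text
t: 13.65
eef_pos: [0.6329, 0.0637, 0.0293]
ee_rot: [3.141, 0.001, -3.057]
force: [-0.2, 0.5, 2.0]
width: 0.0537
gripper_force: 25.0
t: 14.65
eef_pos: [0.5429, 0.1298, 0.2544]
ee_rot: [3.14, 0.005, -3.059]
force: [1.2, 0.1, -1.4]
width: 0.0534
gripper_force: 25.0
```

```bash
python3 -m handwheel '[{"delta_pos":[-0.4,1,0],"dr":[0,0,0]},{"delta_pos":[-0.4,1,0],"dr":[0,0,0]},{"delta_pos":[-0.4,1,0],"dr":[0,0,0]},{"delta_pos":[-0.1,1,0],"dr":[0,0,0]},{"delta_pos":[0,1,0],"dr":[0,0,0]},{"delta_pos":[0,1,0],"dr":[0,0,0]},{"delta_pos":[0,0.9,0],"dr":[0,0,0]},{"delta_pos":[0,0.5,-0.5],"dr":[0,0,0]},{"delta_pos":[0,0,-1],"dr":[0,0,0]},{"delta_pos":[0,0,-0.4],"dr":[0,0,0]}]'
python3 - <<'E'
from h import *
f=save("scene","s5");g=save("top","t5")
print(get_state()["eef_pos"])
cv2.imwrite("pics/s5c.png",cv2.resize(f[170:310,300:450,::-1],None,fx=4,fy=4))
E
```

```text
t: 15.65
eef_pos: [0.502, 0.3504, 0.1906]
ee_rot: [-3.139, -0.004, -3.058]
force: [-0.6, -0.2, -1.9]
width: 0.0541
gripper_force: 25.0
[0.50251995 0.34995543 0.19152405]
```

View pics/s5c.png

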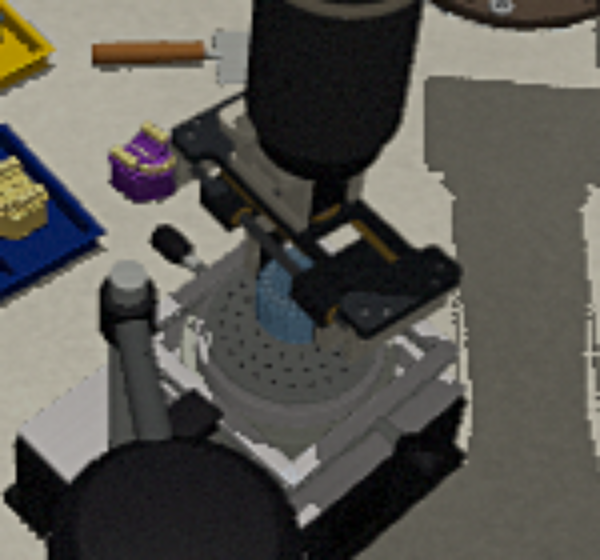

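The blue lower is over the middle of the plate, about 15 mm up. I lower it gently.

```bash
python3 -m handwheel '[{"delta_pos":[0.05,0.05,-0.15],"dr":[0,0,0]},{"delta_pos":[0,0,-0.1],"dr":[0,0,0]},{"delta_pos":[0,0,-0.1],"dr":[0,0,0]},{"delta_pos":[0,0,-0.07],"dr":[0,0,0]},{"delta_pos":[0,0,0],"dr":[0,0,0]},{"delta_pos":[0,0,0],"dr":[0,0,0]}]'
```

```text
t: 16.35
eef_pos: [0.5052, 0.353, 0.1816]
ee_rot: [3.141, 0.0, -3.057]
force: [-0.7, -0.2, -0.8]
width: 0.0537
gripper_force: 25.0
```

```bash
python3 -m handwheel '[{"delta_pos":[0,0,-0.1],"dr":[0,0,0]},{"delta_pos":[0,0,-0.06],"dr":[0,0,0]},{"delta_pos":[0,0,0],"dr":[0,0,0]},{"delta_pos":[0,0,0],"dr":[0,0,0]}]'
```

```text
t: 16.75
eef_pos: [0.5051, 0.353, 0.1765]
ee_rot: [-3.141, -0.0, -3.057]
force: [-0.3, -0.0, -0.3]
width: 0.0539
gripper_force: 25.0
```

```bash
python3 -m handwheel '[{"delta_pos":[0,0,-0.05],"dr":[0,0,0]},{"delta_pos":[0,0,0],"dr":[0,0,0]},{"delta_pos":[0,0,0],"dr":[0,0,0]}]'
```

```text
t: 17.05
eef_pos: [0.5052, 0.3531, 0.1763]
ee_rot: [3.141, 0.001, -3.057]
force: [-4.2, -1.5, 7.7]
width: 0.0537
gripper_force: 24.9
```

Contact made. I release, lift, and move to the blue upper.

```bash
python3 -m handwheel '[{"delta_pos":[0,0,0],"dr":[0,0,0]},{"delta_pos":[0,0,0],"dr":[0,0,0]},{"delta_pos":[0,0,0],"dr":[0,0,0]},{"delta_pos":[0,0,0],"dr":[0,0,0]}]' -0.6
python3 -m handwheel '[{"delta_pos":[0,0,0.4],"dr":[0,0,0]},{"delta_pos":[0,0,0.8],"dr":[0,0,0]},{"delta_pos":[0,0,1],"dr":[0,0,0]},{"delta_pos":[0,-0.5,0.2],"dr":[0,0,0]},{"delta_pos":[0,-1,0],"dr":[0,0,0]},{"delta_pos":[0,-1,0],"dr":[0,0,0]},{"delta_pos":[0,-1,0],"dr":[0,0,0]},{"delta_pos":[0,-1,0],"dr":[0,0,1]},{"delta_pos":[0,-1,0],"dr":[0,0,1]},{"delta_pos":[0,-1,0],"dr":[0,0,1]}]'
python3 -m handwheel '[{"delta_pos":[0,-1,0],"dr":[0,0,0]},{"delta_pos":[0,-1,0],"dr":[0,0,0]},{"delta_pos":[0,-1,0],"dr":[0,0,0]},{"delta_pos":[0,-1,-0.5],"dr":[0,0,0]},{"delta_pos":[0,-1,-0.9],"dr":[0,0,0]},{"delta_pos":[0,-1,-0.9],"dr":[0,0,0]},{"delta_pos":[0,-1,-0.9],"dr":[0,0,0]},{"delta_pos":[0,-1,-0.9],"dr":[0,0,0]},{"delta_pos":[0,-1,-0.8],"dr":[0,0,0]},{"delta_pos":[0,-1,0],"dr":[0,0,0]}]'
python3 - <<'E'
from h import *
f=save("scene","s6");g=save("top","t6")
print(get_state()["eef_pos"])
a=cv2.resize(f[110:220,230:350],None,fx=3.3,fy=4);b=cv2.resize(g[160:270,170:280],None,fx=3.6,fy=4)
cv2.imwrite("pics/s6c.png",np.hstack([a,b])[:,:,::-1])
E
```

```text
t: 17.45
eef_pos: [0.5051, 0.353, 0.1748]
ee_rot: [-3.141, -0.0, -3.057]
force: [0.7, -0.1, -0.7]
width: 0.0699
gripper_force: 0.0
t: 18.45
eef_pos: [0.5049, 0.1565, 0.2476]
ee_rot: [3.141, 0.001, -3.004]
force: [-0.3, -0.2, 0.5]
width: 0.0699
gripper_force: 0.0
t: 19.45
eef_pos: [0.5027, -0.1433, 0.0973]
ee_rot: [3.141, -0.005, -3.006]
force: [0.4, 0.3, -1.2]
width: 0.07
gripper_force: 0.0
[ 0.5042014  -0.14476829  0.09937018]
```

View pics/s6c.png

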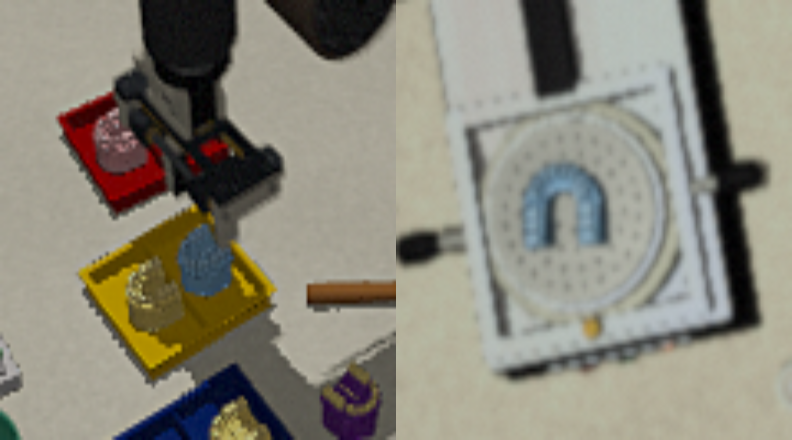

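The blue lower stands centred on the plate (right half, (565,207)), and the gripper is above the blue upper.

```bash
python3 -m handwheel '[{"delta_pos":[0,0.1,-0.7],"dr":[0,0,0]},{"delta_pos":[0,0,-0.6],"dr":[0,0,0]},{"delta_pos":[0,0,-0.3],"dr":[0,0,0]},{"delta_pos":[0,0,0],"dr":[0,0,0]}]'
python3 -m handwheel '[{"delta_pos":[0,0,-0.3],"dr":[0,0,0]},{"delta_pos":[0,0,-0.3],"dr":[0,0,0]},{"delta_pos":[0,0,-0.2],"dr":[0,0,0]},{"delta_pos":[0,0,0],"dr":[0,0,0]}]'
```

```text
t: 19.95
eef_pos: [0.5045, -0.1388, 0.0514]
ee_rot: [3.141, -0.002, -3.005]
force: [-0.6, -0.2, -0.1]
width: 0.0702
gripper_force: 0.0
t: 20.35
eef_pos: [0.5045, -0.139, 0.0272]
ee_rot: [3.141, -0.002, -3.005]
force: [-0.5, 0.0, -0.2]
width: 0.0703
gripper_force: 0.0
```

```bash
python3 -m handwheel '[{"delta_pos":[0,0,0],"dr":[0,0,0]},{"delta_pos":[0,0,0],"dr":[0,0,0]},{"delta_pos":[0,0,0],"dr":[0,0,0]},{"delta_pos":[0,0,0],"dr":[0,0,0]},{"delta_pos":[0,0,0],"dr":[0,0,0]}]' 1 25
python3 -m handwheel '[{"delta_pos":[0,0,0.3],"dr":[0,0,0]},{"delta_pos":[0,0,0.7],"dr":[0,0,0]},{"delta_pos":[0,0,1],"dr":[0,0,0]},{"delta_pos":[0.4,0.5,1],"dr":[0,0,0]},{"delta_pos":[0.65,1,0.1],"dr":[0,0,-0.5]},{"delta_pos":[0.65,1,0],"dr":[0,0,-0.5]},{"delta_pos":[0.65,1,0],"dr":[0,0,-0.5]},{"delta_pos":[0.65,1,0],"dr":[0,0,-0.5]},{"delta_pos":[0.65,1,0],"dr":[0,0,0]},{"delta_pos":[0.6,0.8,0],"dr":[0,0,0]}]'
python3 -m handwheel '[{"delta_pos":[0.2,0.5,0],"dr":[0,0,0]},{"delta_pos":[0,0,-0.7],"dr":[0,0,0]},{"delta_pos":[0,0,-0.8],"dr":[0,0,0]},{"delta_pos":[0,0,-0.3],"dr":[0,0,0]},{"delta_pos":[0,0,0],"dr":[0,0,0]}]'
python3 - <<'E'
from h import *
f=save("scene","s7")
print(get_state()["eef_pos"])
cv2.imwrite("pics/s7c.png",cv2.resize(f[140:270,230:360,::-1],None,fx=4,fy=4))
E
```

```text
t: 20.85
eef_pos: [0.5053, -0.139, 0.0283]
ee_rot: [-3.142, 0.0, -3.005]
force: [-0.0, -0.9, 1.9]
width: 0.0541
gripper_force: 25.0
t: 21.85
eef_pos: [0.6332, 0.0518, 0.1216]
ee_rot: [3.141, 0.0, -3.039]
force: [0.7, -0.8, -0.8]
width: 0.054
gripper_force: 25.0
t: 22.35
eef_pos: [0.6374, 0.0644, 0.0659]
ee_rot: [-3.141, -0.003, -3.04]
force: [0.2, 0.7, -1.2]
width: 0.0539
gripper_force: 25.0
[0.63830586 0.0646312  0.06715045]
```

View pics/s7c.png

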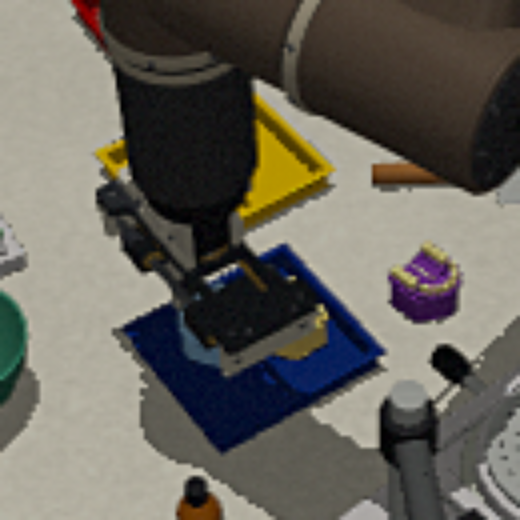

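The blue upper is over the far bay of the blue pan, clear of the yellow upper. I lower it to the floor.

```bash
python3 -m handwheel '[{"delta_pos":[0,0,-0.5],"dr":[0,0,0]},{"delta_pos":[0,0,-0.4],"dr":[0,0,0]},{"delta_pos":[0,0,-0.2],"dr":[0,0,0]},{"delta_pos":[0,0,-0.1],"dr":[0,0,0]},{"delta_pos":[0,0,-0.05],"dr":[0,0,0]},{"delta_pos":[0,0,0],"dr":[0,0,0]},{"delta_pos":[0,0,0],"dr":[0,0,0]}]'
```

```text
t: 23.1
eef_pos: [0.6389, 0.0651, 0.0299]
ee_rot: [3.142, 0.001, -3.04]
force: [0.6, 0.1, -0.7]
width: 0.0541
gripper_force: 25.0
```

```bash
python3 -m handwheel '[{"delta_pos":[0,0,-0.07],"dr":[0,0,0]},{"delta_pos":[0,0,0],"dr":[0,0,0]},{"delta_pos":[0,0,0],"dr":[0,0,0]}]'
```

```text
t: 23.4
eef_pos: [0.6392, 0.0652, 0.0283]
ee_rot: [3.141, 0.001, -3.04]
force: [-0.6, 0.4, 5.8]
width: 0.0539
gripper_force: 25.0
```

```bash
python3 -m handwheel '[{"delta_pos":[0,0,0],"dr":[0,0,0]},{"delta_pos":[0,0,0],"dr":[0,0,0]},{"delta_pos":[0,0,0],"dr":[0,0,0]},{"delta_pos":[0,0,0],"dr":[0,0,0]}]' -0.6
python3 -m handwheel '[{"delta_pos":[0,0,0.4],"dr":[0,0,0]},{"delta_pos":[0,0,0.8],"dr":[0,0,0]},{"delta_pos":[0,0,0.8],"dr":[0,0,0]},{"delta_pos":[-0.8,-0.1,0],"dr":[0,0,-0.5]},{"delta_pos":[-0.8,-0.1,0],"dr":[0,0,0]},{"delta_pos":[-0.77,0,0],"dr":[0,0,0]},{"delta_pos":[0,0,-0.7],"dr":[0,0,0]},{"delta_pos":[0,0,-0.4],"dr":[0,0,0]},{"delta_pos":[0,0,0],"dr":[0,0,0]}]'
python3 -m handwheel '[{"delta_pos":[0,0,-0.3],"dr":[0,0,0]},{"delta_pos":[0,0,-0.3],"dr":[0,0,0]},{"delta_pos":[0,0,-0.25],"dr":[0,0,0]},{"delta_pos":[0,0,0],"dr":[0,0,0]}]'
```

```text
t: 23.8
eef_pos: [0.6385, 0.065, 0.0272]
ee_rot: [-3.142, -0.0, -3.04]
force: [-0.3, -0.1, 0.5]
width: 0.0698
gripper_force: 0.0
t: 24.7
eef_pos: [0.5668, 0.0588, 0.0534]
ee_rot: [-3.141, -0.002, -3.049]
force: [0.3, 0.4, 0.5]
width: 0.07
gripper_force: 0.0
t: 25.1
eef_pos: [0.5668, 0.0587, 0.0276]
ee_rot: [-3.141, -0.002, -3.049]
force: [0.5, -0.4, -0.3]
width: 0.0702
gripper_force: 0.0
```

```bash
python3 -m handwheel '[{"delta_pos":[0,0,0],"dr":[0,0,0]},{"delta_pos":[0,0,0],"dr":[0,0,0]},{"delta_pos":[0,0,0],"dr":[0,0,0]},{"delta_pos":[0,0,0],"dr":[0,0,0]},{"delta_pos":[0,0,0],"dr":[0,0,0]}]' 1 25
python3 -m handwheel '[{"delta_pos":[0,0,0.3],"dr":[0,0,0]},{"delta_pos":[0,0,0.7],"dr":[0,0,0]},{"delta_pos":[0,0,1],"dr":[0,0,0]},{"delta_pos":[-0.2,-0.5,0.7],"dr":[0,0,0]},{"delta_pos":[-0.4,-1,0],"dr":[0,0,0]},{"delta_pos":[-0.4,-1,0],"dr":[0,0,0]},{"delta_pos":[-0.4,-1,0],"dr":[0,0,0]},{"delta_pos":[-0.4,-1,0],"dr":[0,0,0]},{"delta_pos":[-0.3,-1,0],"dr":[0,0,0]},{"delta_pos":[0,-0.7,0],"dr":[0,0,0]}]'
python3 -m handwheel '[{"delta_pos":[0,-0.35,0],"dr":[0,0,0]},{"delta_pos":[0,0,-0.7],"dr":[0,0,0]},{"delta_pos":[0,0,-0.6],"dr":[0,0,0]},{"delta_pos":[0,0,-0.2],"dr":[0,0,0]},{"delta_pos":[0,0,0],"dr":[0,0,0]}]'
```

```text
t: 25.6
eef_pos: [0.5677, 0.0591, 0.0293]
ee_rot: [3.141, 0.001, -3.049]
force: [-0.0, 0.7, 1.1]
width: 0.0543
gripper_force: 24.9
t: 26.6
eef_pos: [0.503, -0.1285, 0.1107]
ee_rot: [3.141, -0.0, -3.049]
force: [0.3, -0.3, -0.7]
width: 0.0536
gripper_force: 24.9
t: 27.1
eef_pos: [0.5041, -0.1373, 0.0645]
ee_rot: [-3.142, -0.002, -3.048]
force: [-0.7, -0.3, -2.3]
width: 0.0542
gripper_force: 24.9
```

```bash
python3 -m handwheel '[{"delta_pos":[0,0,-0.5],"dr":[0,0,0]},{"delta_pos":[0,0,-0.3],"dr":[0,0,0]},{"delta_pos":[0,0,-0.2],"dr":[0,0,0]},{"delta_pos":[0,0,-0.1],"dr":[0,0,0]},{"delta_pos":[0,0,-0.05],"dr":[0,0,0]},{"delta_pos":[0,0,0],"dr":[0,0,0]},{"delta_pos":[0,0,0],"dr":[0,0,0]}]'
```

```text
t: 27.8
eef_pos: [0.5047, -0.1375, 0.0308]
ee_rot: [-3.142, 0.0, -3.049]
force: [0.3, 0.4, -0.5]
width: 0.0534
gripper_force: 24.9
```

```bash
python3 -m handwheel '[{"delta_pos":[0,0,-0.07],"dr":[0,0,0]},{"delta_pos":[0,0,0],"dr":[0,0,0]},{"delta_pos":[0,0,0],"dr":[0,0,0]}]'
```

```text
t: 28.1
eef_pos: [0.505, -0.1375, 0.0292]
ee_rot: [-3.141, 0.001, -3.048]
force: [-1.8, 1.0, 5.0]
width: 0.0541
gripper_force: 24.9
```

Contact made. I release, rise clear, move aside and look.

```bash
python3 -m handwheel '[{"delta_pos":[0,0,0],"dr":[0,0,0]},{"delta_pos":[0,0,0],"dr":[0,0,0]},{"delta_pos":[0,0,0],"dr":[0,0,0]},{"delta_pos":[0,0,0],"dr":[0,0,0]}]' -0.6
python3 -m handwheel '[{"delta_pos":[0,0,0.4],"dr":[0,0,0]},{"delta_pos":[0,0,0.8],"dr":[0,0,0]},{"delta_pos":[0,0,1],"dr":[0,0,0]},{"delta_pos":[0,0,1],"dr":[0,0,0]},{"delta_pos":[0,-0.5,1],"dr":[0,0,0]},{"delta_pos":[0,-1,1],"dr":[0,0,0]},{"delta_pos":[0,-1,0],"dr":[0,0,0]},{"delta_pos":[0,-1,0],"dr":[0,0,0]},{"delta_pos":[0,-1,0],"dr":[0,0,0]},{"delta_pos":[0,-1,0],"dr":[0,0,0]}]'
python3 -m handwheel '[{"delta_pos":[0,-1,0],"dr":[0,0,0]},{"delta_pos":[0,-1,0],"dr":[0,0,0]},{"delta_pos":[0,-1,0],"dr":[0,0,0]},{"delta_pos":[-0.5,-1,0],"dr":[0,0,0]},{"delta_pos":[-0.5,-1,0],"dr":[0,0,0]},{"delta_pos":[-0.5,-1,0],"dr":[0,0,0]},{"delta_pos":[-0.5,-1,0],"dr":[0,0,0]},{"delta_pos":[-0.5,-1,0],"dr":[0,0,0]},{"delta_pos":[0,0,0],"dr":[0,0,0]},{"delta_pos":[0,0,0],"dr":[0,0,0]}]'
python3 - <<'E'
from h import *
f=save("scene","s8");g=save("top","t8")
a=cv2.resize(f[120:270,230:420],None,fx=4,fy=3.6)[:,:,::-1];b=cv2.resize(g[140:260,180:520],None,fx=2.2,fy=2.2)[:,:,::-1]
cv2.imwrite("pics/s8c.png",np.vstack([a[:330,:748],b[:,:748]]))
for n,z in[("plate",.15),("blue_lower_mid",.169)]:
    for c in("top","scene"):
        for r in mark_of(c,n)[:1]: print(n,ray(c,r["location"],z).round(3))
E
```

```text
t: 28.5
eef_pos: [0.5045, -0.1375, 0.0283]
ee_rot: [3.142, -0.0, -3.049]
force: [-0.3, 0.3, -0.3]
width: 0.0699
gripper_force: 0.0
t: 29.5
eef_pos: [0.5043, -0.3037, 0.1856]
ee_rot: [-3.141, 0.001, -3.049]
force: [0.7, -0.7, 0.1]
width: 0.0703
gripper_force: 0.0
t: 30.5
eef_pos: [0.4287, -0.543, 0.1848]
ee_rot: [3.141, -0.0, -3.05]
force: [0.3, -0.2, -0.0]
width: 0.0699
gripper_force: 0.0
plate [0.502 0.36  0.15 ]
plate [0.501 0.35  0.15 ]
blue_lower_mid [0.504 0.352 0.169]
blue_lower_mid [0.497 0.343 0.169]
```

View pics/s8c.png

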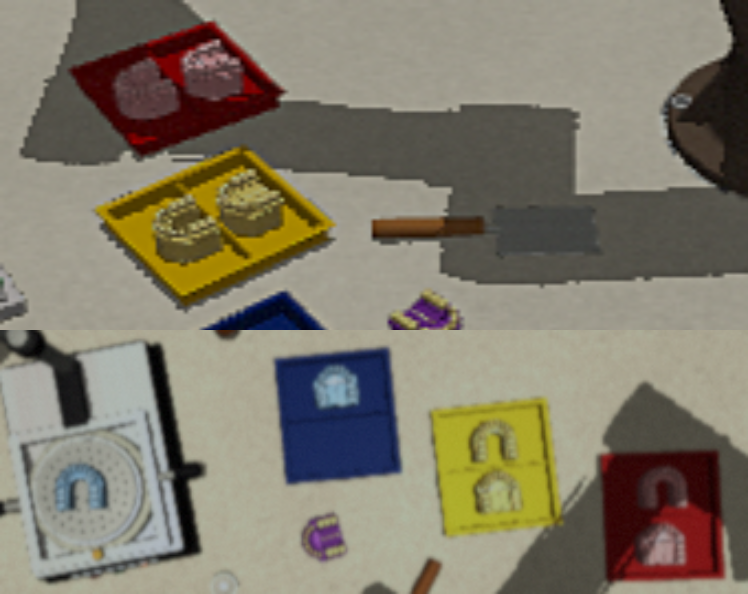

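The picture shows pink upper and lower in red, yellow upper and lower in yellow, and the blue upper alone in blue. The blue lower is at the plate centre, within about 8 mm by both cameras. All stand flat, so I hand in.

```bash
python3 -c "
from station import *
print(job_done())"
```

```text
the job is handed in; nothing more can be done
None
```

I handed the job in at about 31 s of the 106 s allowed (no verdict came back): in the last pictures every upper stands in its own pan, the pink and yellow lowers are still in theirs, and the blue lower stands on the plate within about 8 mm of its centre.

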